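# Set the test jig's air regulator to the mark and lock its knob

### The arm

A 6-joint arm with a two-finger parallel gripper is mounted at the origin on the work surface. World frame = base frame: x ahead of the robot, y to its left, z up, the work surface at z = 0. Lengths are in m, angles in rad, forces in N, time in s.
With the tool pointing down it reaches from about 0.325 to 0.9 m from the base axis. Payload 6.1 kg.
Tool frame: the origin (TCP) lies midway between the tips of the shut fingers; the grasp point (between the pads) lies r.hold_point_z behind it (r.hold_point_z is the distance from the TCP to the grasp point, in m); z points along the fingers, y is the line along which they close (so a half turn about z gives the same grasp; the last joint's range is limited). The gripper opens to 85 mm and grips with 20 to 120 N. Pads are 22 mm wide; open, the fingers measure 114 mm over their backs; the gripper's body (76 mm by 85 mm) begins 54 mm behind the grasp point. The pads swing forward as they close: fully open they stand 13 mm farther back than shut.
Start: joints at [-0.126, 0.22, 1.526, -0, 1.395, -0.126], TCP at [0.625, -0, 0.231] pointing down, gripper open.
Joint ranges: [-2.98, 2.98], [-0.91, 2.08], [0.09, 2.57], [-1.24, 4.39], [0.2, 2.65], [-2.68, 2.68]. Speed limits (rad/s): [2.57, 2.57, 3.01, 3.14, 3.14, 3.14].

### API

Orientations are given as a unit quaternion [x, y, z, w].
In Python, from station import r gives the robot as it stands.
- The arm moves only by the shell command python3 -m crank 'ROWS' [FORCE]. ROWS is a JSON list of rows, 1 to 5 of them, each of 7 numbers: dx, dy, dz in shares of 0.3 m (1.0 is 0.3 m), then a rotation vector rx, ry, rz in shares of pi rad (1.0 is pi rad), then the finger opening in m; each row shifts and turns the commanded pose from where the row before left it, along the tool's axes as they then stand; what a row does not reach is not made up. A row lasts 1/12 s, in which the tool goes at most 0.0417 m and 0.125 rad, less where a joint would pass 70% of its speed; a pose out of reach is approached as far as the arm can. The fingers move at their own pace and stop on an object; FORCE is the grip in N (left out, the last holds). Time passes only in rows, so rows that do not move let the fingers close. It prints the time, the measured TCP pose, the force, the opening and the grip force at its end. No shift or turn number may pass 1 either way. Input that does not fit is refused with a message, and nothing moves.
- r.observe(): the state, without advancing time (a new reading comes with each control period).
- r.capture(name): name is "scene" or "side" or "wrist"; returns a dict with "color" (420x560x3 uint8, red, green, blue), "z_map" (420x560 float32, m along the optical axis (not along the pixel's ray), 0 where there is no reading), "intrinsics" (3x3 intrinsics, pixels), "pose" (4x4, takes a point from camera to world coordinates). Camera axes: x right, y up, looking along -z (the intrinsics and any distortion apply to the point x, -y, -z); pixel columns grow to the right and rows downward; lengths in m; the calibration is good to about 2 mm. The wrist camera is an equidistant fisheye: a pixel r from the principal point sees the ray r / f radians off the axis. A picture is of the moment at which its call begins.
- r.job_done(): hands the job in; it is judged then, once.
The state is a dict: "clock": time; "joint_pos": joint angles; "qd": joint speeds; "joint_efforts": joint torques, N m; "ee_pos": TCP position; "orientation": TCP orientation; "force": force on the tool from outside, world axes, zero at the start; "ft_torque": the same for the moment, N m; "opening": finger opening in m; "gripper_force": force on a finger pad.
Only numpy, scipy, OpenCV 4.12 (cv2) and the standard library are available. Lean on these libraries where they do the work, as an engineer would, in place of code of your own. Each camera call takes 0.05 s, during which the arm holds its last target. There are 200 camera calls.

### The job

Set the air for the test jig: turn the regulator's knob clockwise until the gauge needle comes up to the tab clipped on the gauge's rim, without running well past it, then pull the knob straight up to lock it there and let go. The lock's teeth are hidden and only mesh at certain angles: pull gently, and where it stops short, turn a touch and try again rather than forcing it. Leave the tab, the yellow valve lever and the things lying about where they are.

Things in the scene. Friction and masses are not known exactly. Their poses are not given: they have to be found in the camera images.
- knob_top (a point): Centre of the top face of the regulator's black round knob (40 mm across, ribbed straight sides, 32 mm tall) on its upright axis, about 138 mm above the bench; it rises with the knob. Grip the sides from above, tool straight down, fingertips at most 26 mm below the top face. Turning takes about 0.1 N m; it stays put. It must turn clockwise by 0.85 to 2.9 rad, so in one to three grasps.
- knob_lift (a joint): Pull of the knob out of the bonnet (m): 0 down and free to turn, 0.008 locked on its stop. It slides stiffly (about 4 N) and stays put. At 2 mm two hidden dogs meet a ring of hidden teeth; it rises further only where the dogs face gaps (a 0.08 rad window every 0.63 rad of knob, at unknown angles that differ each time). If it stops at 2 mm, ease it down, turn a touch, pull again.
- knob_turn: The turning knob with its stem and lock dogs; origin on the upright knob axis at the height of the knob's underside when down (106 mm above the bench); it turns but does not rise.
- bonnet: The fixed black bonnet under the knob, 48 mm across, 74 to 105 mm above the bench, with the toothed lock ring (10 teeth) inside; origin on the knob axis at bench height. The dogs may load the ring and its stop with 25 N at most, pulling or twisting: stop a pull at about 8 N.
- air_set: The fixed air set: a 130 x 350 mm base plate with a manifold bar along its y axis, carrying the regulator with the knob (at the origin in plan), a 100 mm gauge lying face up, centre at y = -112 mm, top 89 mm above the bench, and a shut-off valve at y = +85 mm. Origin at bench height on the knob axis, z up.
- needle (a joint): Angle of the long slim black gauge needle (rad), 0 at the empty end of the scale, growing clockwise seen from above to 4.71. It is geared down from the knob: turning the knob clockwise by 1 rad moves it by +0.3 rad. The small scale divisions are 0.236 rad apart.
- needle_tip (a point): Point on the needle 40 mm from the gauge's centre, 84 mm above the bench.
- set_tab (a joint): Angle of the set tab on the gauge's rim (rad), counted like the needle's: needle on the tab's middle when both are equal. At the start the needle is 0.26 to 0.87 rad below it.
- set_point (a point): The point 40 mm from the gauge's centre towards the middle of the set tab, where the needle tip should come; the tab is a 15 mm wide grey plastic clip on the rim just outside it. x points outward from the gauge's centre, y counter-clockwise (to lower pressure).
- screwdriver: Loose screwdriver lying on the robot's side of the air set. Bystander.
- fitting: Loose brass fitting, 18 mm across, 24 mm tall, standing on the far side of the air set. Bystander.
- marker_pen: Loose marker pen, 130 mm long, lying on the far side of the air set. Bystander.
- multimeter: Loose hand-held meter, 170 x 85 x 40 mm, to the left. Bystander.
- solder_reel: Loose reel, 54 mm across, 43 mm tall, to the right. Bystander.
- spanner: Loose steel spanner to the right. Bystander.
- shutoff_end (a point): Outer end of the flat yellow lever (70 mm long) of the shut-off valve on the air set, 60 mm out from its upright pivot; the lever's top is 59 mm above the bench. Leave it alone.

How it is judged:
On the way, in this order (a step that is already met when the one before it is completed fails the run):
1. the needle has been brought up to the set tab with the knob still down (distance between needle_tip and set_point below 0.0065 m and value of joint knob_lift below 0.003 m), for 0.2 s.
2. the knob has been pulled up into its lock with the needle on the tab (distance between needle_tip and set_point below 0.0065 m and value of joint knob_lift above 0.006 m), for 0.2 s.
At the end, for the whole second after the job is handed in: The needle tip points at the set tab (within 6.5 mm of the set point, that is within the tab's width, about 0.16 rad of needle), the knob is locked (pulled up by more than 6 mm of its 8 mm), released and still (all of step 2 and velocity of joint knob_turn between -0.05 and 0.05 rad/s); the robot touches nothing.
It fails at once if the lock is forced: more than 25 N between the knob's dogs and the lock ring in the bonnet (contact force between knob_turn and bonnet above 25 N).
It fails at once if the needle runs well past the set tab (more than 15 mm beyond its middle) (y of needle_tip in the frame of set_point below -0.015 m).
It fails at once if the set tab is shifted by more than 4 mm (distance of set_point from where it was at the start of the episode above 0.004 m).
It fails at once if the shut-off lever is moved by more than 10 mm at its end (distance of shutoff_end from where it was at the start of the episode above 0.01 m).
It fails at once if a loose bystander is moved by more than 20 mm (distance of any of screwdriver, fitting, marker_pen, multimeter, solder_reel, spanner from where it was at the start of the episode above 0.02 m).
It also fails if it takes over 72 s, if anything falls off the work surface, if the arm or the gripper's body presses on something with over 40 N, if the wrist force passes 120 N, or if a joint passes its speed limit or range.

## Working session

There is one attempt and no reset: what is moved stays moved. The work goes in short steps, Python scripts to look and compute and a shell command to move; the robot and the scene stay as the last step left them, time stands still between calls to the robot, and variables do not carry over. Pictures are saved under pics/ and viewed, at most 10 in all, crops included, and the job is handed in when it is done.

```bash
mkdir -p pics; ls; python3 - <<'E'
from station import r
import cv2,numpy as np
print(r.observe(), r.hold_point_z)
ims=[]
for n in ["scene","side","wrist"]:
    c=r.capture(n); np.savez(f"c0_{n}.npz",**c)
    print(n,c["intrinsics"].tolist(),np.round(c["pose"],3).tolist())
    cv2.imwrite(f"pics/{n}0.png",c["color"][:,:,::-1])
E
```

```text
pics
{'clock': 0.0, 'joint_pos': array([-1.26052927e-01,  2.21239120e-01,  1.52759981e+00, -4.46380062e-05,
        1.39470033e+00, -1.26097979e-01]), 'qd': array([-0.00249147, -0.0015811 ,  0.00039478, -0.00099385,  0.00055575,
       -0.00062129]), 'joint_efforts': array([-5.06932320e-04, -4.96913910e+01, -3.89390445e+01, -4.46828235e-04,
        1.12446505e-02,  2.49123751e-06]), 'ee_pos': array([6.24397890e-01, 8.71037721e-05, 2.30197174e-01]), 'orientation': array([ 7.07087738e-01,  7.07125154e-01, -6.13593335e-04, -7.55848014e-04]), 'force': array([-0.13282332, -0.00832585,  0.6055261 ]), 'ft_torque': array([-0.04460911,  0.00026145, -0.00803808]), 'gripper_force': 0.0, 'opening': 0.08537582649820355} 0.0187
scene [[379.220537019574, 0.0, 288.0089056379864], [0.0, 379.220537019574, 203.18030456806576], [0.0, 0.0, 1.0]] [[0.134, -0.836, 0.532, 1.024], [0.991, 0.115, -0.068, -0.031], [-0.004, 0.537, 0.844, 0.91], [0.0, 0.0, 0.0, 1.0]]
side [[463.16896326040245, 0.0, 276.80563623355516], [0.0, 463.16896326040245, 209.279806670485], [0.0, 0.0, 1.0]] [[0.763, 0.48, -0.432, 0.007], [-0.646, 0.554, -0.525, -0.609], [-0.013, 0.68, 0.733, 0.973], [0.0, 0.0, 0.0, 1.0]]
wrist [[325.19226210127806, 0.0, 278.131504629114], [0.0, 325.19226210127806, 214.22105217028363], [0.0, 0.0, 1.0]] [[1.0, 0.001, 0.002, 0.625], [-0.001, 0.963, 0.27, 0.068], [-0.002, -0.27, 0.963, 0.372], [0.0, 0.0, 0.0, 1.0]]
```

View pics/scene0.png

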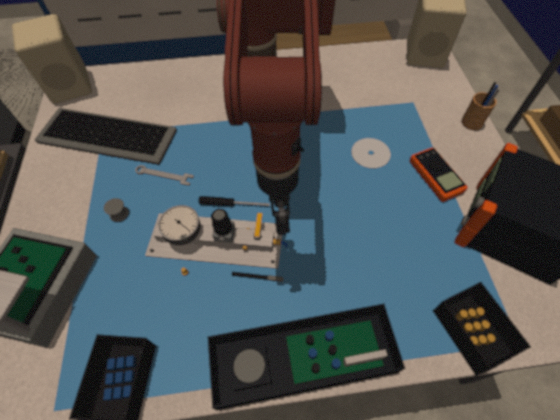

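View pics/side0.png

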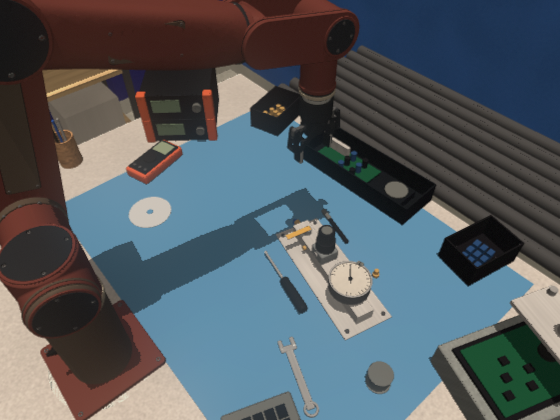

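View pics/wrist0.png

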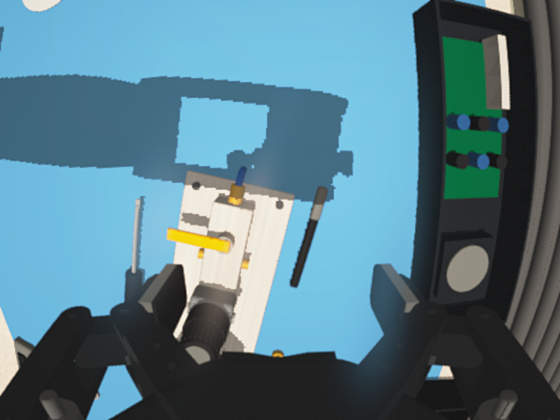

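The views show the knob top at scene (220,214) and side (326,231), with the gauge at scene (179,224) and side (351,280). The lever points towards the robot, with the screwdriver on the robot's side. Next I locate the knob top and the gauge from both views.

```bash
cat > h.py <<'E'
import numpy as np,cv2
def rays(c,uv):
    K,T=c["intrinsics"],c["pose"]; uv=np.atleast_2d(uv).astype(float)
    d=np.c_[(uv[:,0]-K[0,2])/K[0,0],-(uv[:,1]-K[1,2])/K[1,1],-np.ones(len(uv))]
    return T[:3,3],d@T[:3,:3].T
def onplane(c,uv,z):
    o,d=rays(c,uv); return o+d*((z-o[2])/d[:,2])[:,None]
def cloud(c):
    h,w=c["z_map"].shape; v,u=np.mgrid[:h,:w]; o,d=rays(c,np.c_[u.ravel(),v.ravel()])
    P=o+d*c["z_map"].reshape(-1,1); P[c["z_map"].ravel()==0]=np.nan; return P.reshape(h,w,3)
def tri(c1,p1,c2,p2):
    (o1,d1),(o2,d2)=rays(c1,p1),rays(c2,p2); d1,d2=d1[0],d2[0]
    s=np.linalg.lstsq(np.c_[d1,-d2],o2-o1,rcond=None)[0]
    a,b=o1+s[0]*d1,o2+s[1]*d2; return (a+b)/2,np.linalg.norm(a-b)
E
python3 - <<'E'
from h import *
C={n:dict(np.load(f"c0_{n}.npz")) for n in("scene","side")}
px={}
for n,(x,y),(gx,gy) in(("scene",(220,214),(179,224)),("side",(326,231),(351,280))):
    c=C[n];P=cloud(c)
    m=np.zeros(P.shape[:2],bool);m[y-30:y+30,x-30:x+30]=1
    z=P[...,2]
    k=m&(z>.128)&(z<.15); v,u=np.nonzero(k)
    print(n,"top z",np.median(z[k]),k.sum(),"xy mid",(np.nanmin(P[k],0)+np.nanmax(P[k],0))/2,P[k].mean(0))
    t=m&(np.abs(z-np.percentile(z[k],80))<.003); vv,uu=np.nonzero(t)
    (cx,cy),rad=cv2.minEnclosingCircle(np.c_[uu,vv].astype(np.float32)); e=cv2.fitEllipse(cv2.convexHull(np.c_[uu,vv].astype(np.int32))) 
    px[n]=e[0]; print(e,P[t].mean(0))
    m[:]=0;m[gy-32:gy+32,gx-32:gx+32]=1
    g=m&(z>.075)&(z<.1);v,u=np.nonzero(g); 
    cnt=max(cv2.findContours(g.astype(np.uint8),0,2)[0],key=cv2.contourArea)
    e=cv2.fitEllipse(cv2.convexHull(cnt));px[n+"g"]=e[0];print("gauge",e,np.median(z[g]),P[g].mean(0))
print(tri(C["scene"],px["scene"],C["side"],px["side"]),tri(C["scene"],px["sceneg"],C["side"],px["sideg"]))
ims=[cv2.resize(C["scene"]["color"][190:260,140:260],(480,280),interpolation=2)*1,cv2.resize(C["side"]["color"][210:320,290:410],(480,440),interpolation=2)]
cv2.imwrite("pics/crop1.png",np.vstack(ims)[:600,:,::-1] if 0 else cv2.hconcat([cv2.resize(ims[0],(390,228)),cv2.resize(ims[1],(249,228))])[:,:,::-1])
cv2.imwrite("pics/crop2.png",cv2.resize(C["side"]["color"][255:310,320:385],(780,600)[0:1]+(600,),interpolation=2)[:,:,::-1])
E
```

```text
scene top z 0.13537082789588778 208 xy mid [ 0.54800205 -0.13496227  0.1337346 ] [ 0.54928747 -0.13469879  0.13500767]
((219.20594787597656, 215.24139404296875), (12.890701293945312, 15.880914688110352), 79.44896697998047) [ 0.54748635 -0.13491536  0.13602701]
gauge ((178.8061981201172, 223.28955078125), (35.28520584106445, 41.27901840209961), 65.64610290527344) 0.08044762467565592 [ 0.52259042 -0.24379128  0.08059313]
side top z 0.13558227478813312 199 xy mid [ 0.54421079 -0.13765022  0.13430865] [ 0.54204932 -0.13944701  0.13526757]
((326.0733337402344, 230.73318481445312), (12.20625114440918, 15.877413749694824), 94.25548553466797) [ 0.54387755 -0.13787443  0.13671591]
gauge ((349.8954162597656, 279.2235107421875), (38.9743537902832, 44.08344268798828), 98.6920394897461) 0.08088750367195685 [ 0.51867689 -0.24143405  0.08119349]
(array([ 0.54574624, -0.13561856,  0.13266092]), np.float64(0.000540984379755881)) (array([ 0.52075977, -0.24499781,  0.07631022]), np.float64(0.00032348733793170125))
```

View pics/crop2.png

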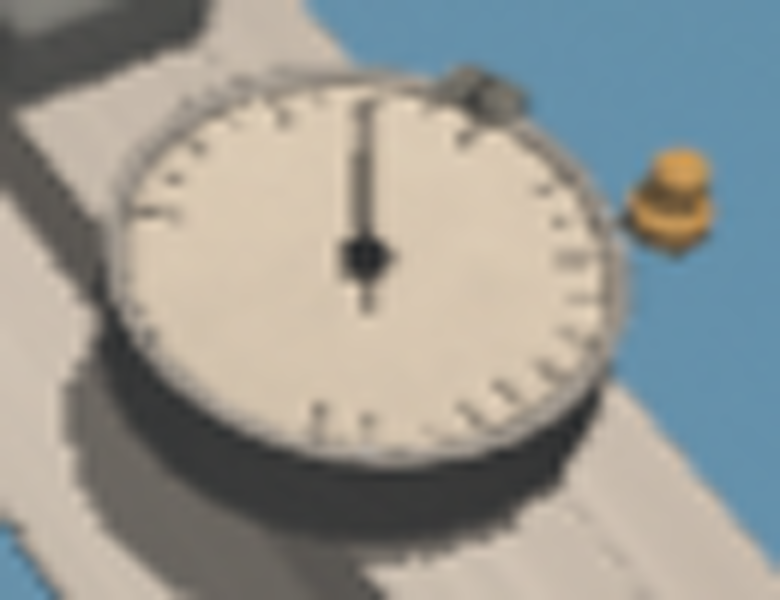

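The crop shows the needle pointing from hub (365,258) to tip (365,105), with the grey tab at about (483,97), clockwise of the needle. I'll work out the angles on the gauge plane.

```bash
python3 - <<'E'
from h import *
c=dict(np.load("c0_side.npz"))
f=lambda x,y,z:onplane(c,[320+(x+.5)/12-.5,255+(y+.5)*55/600-.5],z)[0]
h,t,b=f(365,258,.084),f(365,105,.084),f(483,97,.087)
print(h,t,b)
a=lambda p:np.arctan2(*(p-h)[[1,0]])
print(a(t),a(b),"gap",a(t)-a(b),"knob",(a(t)-a(b))/.3,np.linalg.norm(t-h),np.linalg.norm(b-h))
E
```

```text
[ 0.51858549 -0.2463975   0.084     ] [ 0.54737109 -0.21895561  0.084     ] [ 0.56453366 -0.23385141  0.087     ]
0.7615049567077032 0.266551238929932 gap 0.49495371777777125 knob 1.6498457259259043 0.03977019045972707 0.04772461074630131
```

The rows are not in the units I measure in: shifts go in shares of 0.3 m and turns go in shares of pi rad. I convert before sending: -0.034 m is -0.1133, -0.0197 m is -0.0657, -0.12 rad is -0.0382.

```bash
python3 -m crank '[[-0.1133,-0.0657,0,0,0,0,0.085],[-0.1133,-0.0657,0,0,0,0,0.085],[-0.1133,-0.0657,0,0,0,0,0.085],[-0.1133,-0.0657,0,0,0,0,0.085],[0,0,0,0,0,-0.0382,0.085]]' 40
python3 -m crank '[[0,0,0,0,0,-0.0382,0.085],[0,0,0,0,0,-0.0382,0.085],[0,0,0,0,0,-0.0382,0.085],[0,0,0,0,0,-0.0382,0.085],[0,0,0,0,0,-0.0382,0.085]]'
python3 -m crank '[[0,0,0,0,0,-0.0382,0.085],[0,0,0,0,0,-0.0382,0.085],[0,0,0,0,0,-0.0382,0.085],[0,0,0,0,0,-0.0382,0.085],[0,0,0,0,0,0,0.085]]'
python3 - <<'E'
from station import r
import cv2,numpy as np
o=r.observe();print(o)
c=r.capture("wrist"); np.savez("c1_wrist.npz",**c); cv2.imwrite("pics/w1.png",c["color"][:,:,::-1])
E
```

```text
clock: 0.57
ee_pos: [0.5431, -0.1413, 0.2309]
orientation: [0.665, 0.747, -0.002, -0.0]
force: [0.5, -0.5, -0.5]
opening: 0.0851
gripper_force: 0.0
clock: 0.98
ee_pos: [0.5459, -0.1361, 0.231]
orientation: [0.41, 0.912, -0.0, -0.0]
force: [-1.0, -0.4, -0.6]
opening: 0.0849
gripper_force: 0.0
clock: 1.4
ee_pos: [0.546, -0.1359, 0.2309]
orientation: [0.182, 0.983, 0.0, -0.0]
force: [0.3, 0.5, -0.6]
opening: 0.0848
gripper_force: 0.0
{'clock': 1.4, 'joint_pos': array([-3.84120480e-01,  7.28552422e-02,  1.69151200e+00,  6.21539503e-06,
        1.37794685e+00, -1.58837467e+00]), 'qd': array([ 1.79824134e-03, -4.48467186e-04, -1.04290994e-03,  9.91843470e-04,
       -1.09683338e-04,  2.08849317e-01]), 'joint_efforts': array([ 1.45709477e-03, -4.23892200e+01, -3.88233018e+01, -1.69661038e-03,
        1.59625783e-03, -1.71283230e+00]), 'ee_pos': array([ 0.5459689 , -0.13589968,  0.2309289 ]), 'orientation': array([ 1.82247407e-01,  9.83252639e-01,  7.49530154e-05, -3.52861077e-04]), 'force': array([ 0.31290344,  0.47724644, -0.59079934]), 'ft_torque': array([-0.03390014,  0.05122823,  0.06158587]), 'gripper_force': 0.0, 'opening': 0.08482065806963857}
```

View pics/w1.png

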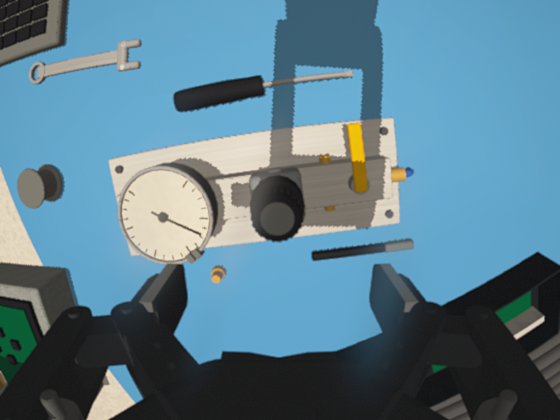

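The wrist view shows the knob top at (279,216), midway between the fingers. The gauge hub is at (163,216), the needle tip at about (205,234) and the tab at (196,254).

```bash
cat >> h.py <<'E'
def fish(c,uv,z):
    K,T=c["intrinsics"],c["pose"]; p=(np.array(uv,float)-K[:2,2])/K[0,0]; th=np.hypot(*p); q=p/max(th,1e-9)*np.sin(th)
    d=T[:3,:3]@np.array([q[0],-q[1],-np.cos(th)]); o=T[:3,3]; return o+d*(z-o[2])/d[2]
def gap(c,hub,tip,tab):
    h,t,b=fish(c,hub,.084),fish(c,tip,.084),fish(c,tab,.087)
    a=lambda p:np.arctan2(*(p-h)[[1,0]])
    g=(a(t)-a(b)+np.pi)%(2*np.pi)-np.pi
    print("hub",h.round(4),"r",np.linalg.norm(t-h).round(4),np.linalg.norm(b-h).round(4),"needle",a(t).round(3),"tab",a(b).round(3),"gap",g.round(3),"knob",(g/.3).round(3))
E
python3 - <<'E'
from h import *
c=dict(np.load("c1_wrist.npz"))
im=c["color"]
g=cv2.cvtColor(im,cv2.COLOR_RGB2GRAY)
cv2.imwrite("pics/w1c.png",cv2.resize(im[160:270,110:310],(800,440),interpolation=2)[:,:,::-1])
print("knob",fish(c,(279,216),.137))
gap(c,(163,216),(204,234),(196,255))
E
```

```text
knob [ 0.54528858 -0.13543928  0.137     ]
hub [ 0.5193 -0.2452  0.084 ] r 0.044 0.0497 needle 0.784 tab 0.311 gap 0.473 knob 1.577
```

View pics/w1c.png

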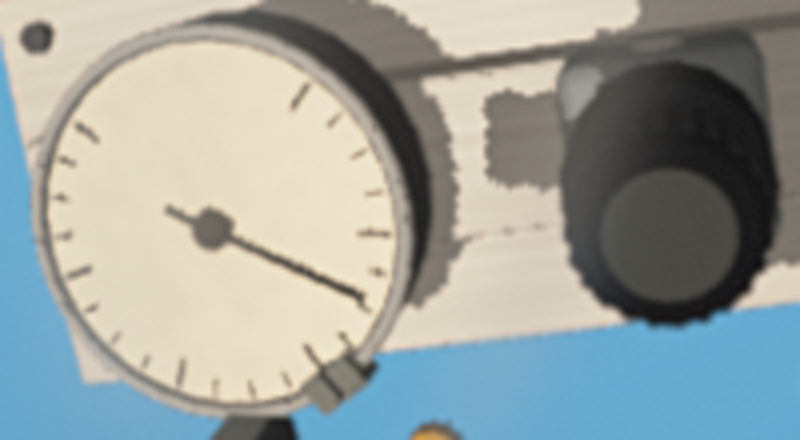

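Scaled: 0.038 m is 0.1267.

```bash
python3 -m crank '[[0,0,0.1267,0,0,0,0.085],[0,0,0.1267,0,0,0,0.085],[0,0,0.1267,0,0,0,0.085],[0,0,0,0,0,0,0.06],[0,0,0,0,0,0,0.03]]' 40
python3 -m crank '[[0,0,0,0,0,0,0.03],[0,0,0,0,0,0,0.03],[0,0,0,0,0,0,0.03],[0,0,0,0,0,0,0.03],[0,0,0,0,0,0,0.03]]'
```

```text
clock: 1.87
ee_pos: [0.5442, -0.1352, 0.1153]
orientation: [0.186, 0.983, 0.001, -0.003]
force: [0.9, 1.3, 0.5]
opening: 0.0636
gripper_force: 0.0
clock: 2.28
ee_pos: [0.548, -0.1376, 0.121]
orientation: [0.185, 0.983, -0.001, 0.003]
force: [-4.1, -3.3, 6.6]
opening: 0.0384
gripper_force: 40.4
```

```bash
python3 -m crank '[[0,0,0,0,0,0,0.03],[0,0,0,0,0,0,0.03],[0,0,0,0,0,0,0.03]]'
python3 - <<'E'
from station import r
import cv2,numpy as np
o=r.observe();print(o["joint_pos"],o["ft_torque"],o["force"])
c=r.capture("wrist"); np.savez("c2_wrist.npz",**c); cv2.imwrite("pics/w2.png",c["color"][:,:,::-1])
E
```

```text
clock: 2.53
ee_pos: [0.548, -0.1376, 0.121]
orientation: [0.185, 0.983, -0.001, 0.003]
force: [-3.0, -3.7, 6.6]
opening: 0.0382
gripper_force: 40.4
[-3.84816789e-01  1.79490822e-01  1.79057868e+00 -1.46293211e-03
  1.16598810e+00 -1.58354762e+00] [-0.50764894  0.5694198  -0.10891009] [-3.04588722 -3.7285581   6.55152715]
```

View pics/w2.png

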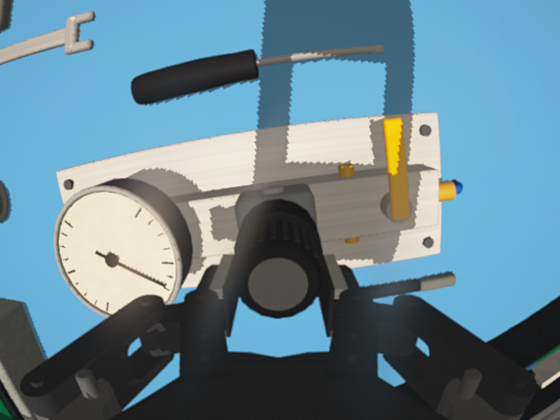

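The knob is held, and the needle and tab are still visible at lower left. The gripper presses down lightly, which keeps the knob down. Now I turn it clockwise, which is + about tool z.

Scaled: 0.08 rad is 0.0255.

```bash
python3 -m crank '[[0,0,0,0,0,0.0191,0.03],[0,0,0,0,0,0.0255,0.03],[0,0,0,0,0,0.0255,0.03],[0,0,0,0,0,0.0255,0.03],[0,0,0,0,0,0.0255,0.03]]'
python3 -m crank '[[0,0,0,0,0,0.0255,0.03],[0,0,0,0,0,0.0255,0.03],[0,0,0,0,0,0.0255,0.03],[0,0,0,0,0,0.0255,0.03],[0,0,0,0,0,0,0.03]]'
python3 - <<'E'
from station import r
import cv2,numpy as np
o=r.observe();print(o["joint_pos"],o["ft_torque"],o["force"])
for n in("wrist","side","scene"):
    c=r.capture(n); np.savez(f"c3_{n}.npz",**c)
c=np.load("c3_wrist.npz")["color"];s=np.load("c3_side.npz")["color"];t=np.load("c3_scene.npz")["color"]
cv2.imwrite("pics/w3.png",np.vstack([np.hstack([cv2.resize(s[255:310,320:385],(390,330),interpolation=2),cv2.resize(t[200:250,150:209],(390,330),interpolation=2)]),cv2.resize(c[:,:],(780,585),interpolation=2)[315:585] ])[:,:,::-1])
E
```

```text
clock: 3.0
ee_pos: [0.5477, -0.1381, 0.121]
orientation: [0.369, 0.93, -0.001, 0.003]
force: [-4.6, -5.0, 7.8]
opening: 0.0378
gripper_force: 40.5
clock: 3.42
ee_pos: [0.5473, -0.1383, 0.121]
orientation: [0.512, 0.859, -0.001, 0.003]
force: [-6.0, -5.5, 8.2]
opening: 0.0379
gripper_force: 40.5
[-0.3854537   0.17929732  1.79076696 -0.00326089  1.16690534 -0.87943353] [-0.97509401  1.07162251 -0.10596488] [-5.95291943 -5.49787212  8.21411387]
```

View pics/w3.png

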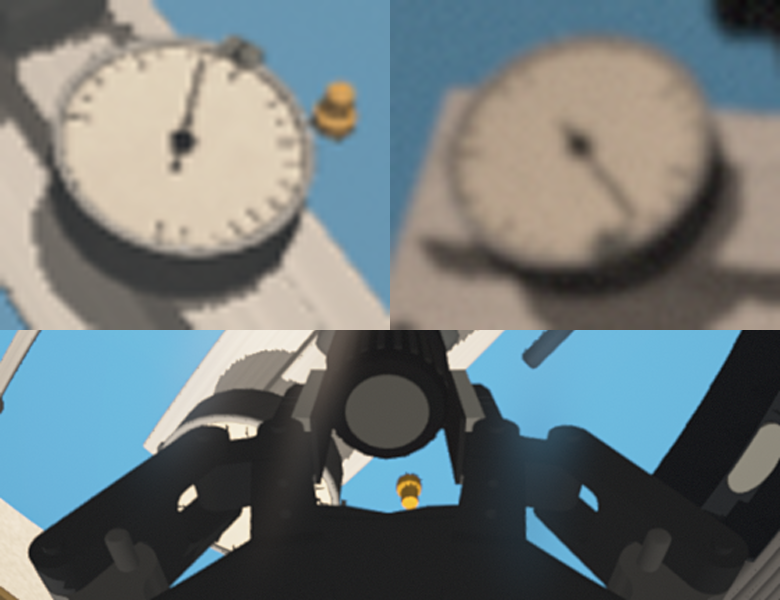

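The side view shows the needle well (crop tip (203,60), tab (240,50)) and the turn works. I'll automate the needle reading on that view.

```bash
cat >> h.py <<'E'
def needle(c,hub=(.5186,-.2464),tab=.267):
    T,K=c["pose"],c["intrinsics"]; A=np.arange(-.6,1.2,.005); R=np.linspace(.010,.035,40)
    P=np.stack([hub[0]+np.outer(np.cos(A),R),hub[1]+np.outer(np.sin(A),R),np.full((len(A),40),.084)],-1)
    q=(P-T[:3,3])@T[:3,:3]; u=K[0,0]*q[...,0]/-q[...,2]+K[0,2]; v=K[1,1]*-q[...,1]/-q[...,2]+K[1,2]
    g=cv2.remap(cv2.cvtColor(c["color"],cv2.COLOR_RGB2GRAY),u.astype(np.float32),v.astype(np.float32),1).astype(float).mean(1)
    w=np.clip(np.median(g)-g-15,0,None); i=w.argmax(); s=slice(max(i-25,0),i+26); a=(A[s]*w[s]).sum()/w[s].sum()
    return a,a-tab,w[i]
def look():
    from station import r
    c=r.capture("side"); np.savez("last.npz",**c); o=r.observe()
    a,g,w=needle(c); print(f"needle {a:.3f} gap {g:.3f} knob to go {g/.3:.2f} w{w:.0f} q6 {o['joint_pos'][5]:.3f} z {o['ee_pos'][2]:.4f} F {o['force'].round(1)} M {o['ft_torque'].round(2)}")
E
python3 -c "
from h import *
for k in '03': print(needle(dict(np.load(f'c{k}_side.npz'))))"
```

```text
(np.float64(0.7751413812014614), np.float64(0.5081413812014614), np.float64(69.06249999999997))
(np.float64(0.5753119815041491), np.float64(0.30831198150414907), np.float64(59.525000000000006))
```

Scaled: 0.08 rad is 0.0255.

```bash
python3 -m crank '[[0,0,0,0,0,0.0255,0.03],[0,0,0,0,0,0.0255,0.03],[0,0,0,0,0,0.0255,0.03],[0,0,0,0,0,0.0255,0.03],[0,0,0,0,0,0.0255,0.03]]'
python3 -m crank '[[0,0,0,0,0,0.0255,0.03],[0,0,0,0,0,0.0255,0.03],[0,0,0,0,0,0.0255,0.03],[0,0,0,0,0,0.0191,0.03],[0,0,0,0,0,0,0.03]]'
python3 -m crank '[[0,0,0,0,0,0,0.03],[0,0,0,0,0,0,0.03],[0,0,0,0,0,0,0.03]]'
python3 -c "
from h import *
look()"
```

```text
clock: 3.98
ee_pos: [0.5468, -0.1385, 0.121]
orientation: [0.672, 0.74, -0.001, 0.002]
force: [-8.8, -7.0, 10.4]
opening: 0.0381
gripper_force: 40.7
clock: 4.4
ee_pos: [0.5464, -0.1384, 0.121]
orientation: [0.775, 0.632, -0.001, 0.002]
force: [-9.6, -5.6, 10.9]
opening: 0.0379
gripper_force: 40.8
clock: 4.65
ee_pos: [0.5464, -0.1384, 0.1209]
orientation: [0.774, 0.633, -0.001, 0.002]
force: [-10.1, -5.8, 11.4]
opening: 0.0378
gripper_force: 40.8
needle 0.351 gap 0.084 knob to go 0.28 w61 q6 -0.183 z 0.1210 F [-10.1  -6.3  11.1] M [-0.95  1.75 -0.08]
```

The load on the wrist has built up, so I'll open and regrip cleanly before pulling.

```bash
python3 -m crank '[[0,0,0,0,0,0,0.065],[0,0,0,0,0,0,0.065],[0,0,0,0,0,0,0.065],[0,0,0,0,0,0,0.065],[0,0,0,0,0,0,0.065]]'
python3 -m crank '[[0,0,0,0,0,0,0.065],[0,0,0,0,0,0,0.065],[0,0,0,0,0,0,0.065],[0,0,0,0,0,0,0.065],[0,0,0,0,0,0,0.065]]'
python3 -c "
from h import *
look()"
```

```text
clock: 5.12
ee_pos: [0.5465, -0.1358, 0.1175]
orientation: [0.774, 0.633, 0.0, 0.0]
force: [-0.2, -0.3, -0.0]
opening: 0.065
gripper_force: 0.0
clock: 5.53
ee_pos: [0.5462, -0.136, 0.1172]
orientation: [0.774, 0.633, -0.0, -0.0]
force: [-0.2, -0.3, 0.3]
opening: 0.0646
gripper_force: 0.0
needle 0.351 gap 0.084 knob to go 0.28 w61 q6 -0.184 z 0.1172 F [ 0.1 -0.5 -0.1] M [0.01 0.01 0.01]
```

Scaled: -0.0035 m is -0.0117, -0.0009 m is -0.003.

```bash
python3 -m crank '[[-0.003,0.0023,-0.0117,0,0,0,0.065],[0,0,0,0,0,0,0.05],[0,0,0,0,0,0,0.03],[0,0,0,0,0,0,0.03],[0,0,0,0,0,0,0.03]]'
python3 -m crank '[[0,0,0,0,0,0,0.03],[0,0,0,0,0,0,0.03],[0,0,0,0,0,0,0.03]]'
python3 -c "
from h import *
look()"
```

```text
clock: 6.0
ee_pos: [0.5465, -0.1371, 0.1216]
orientation: [0.774, 0.633, -0.0, -0.0]
force: [-3.1, 1.1, 5.9]
opening: 0.0382
gripper_force: 39.9
clock: 6.25
ee_pos: [0.5465, -0.1371, 0.1216]
orientation: [0.774, 0.633, -0.0, -0.0]
force: [-3.6, 0.3, 5.1]
opening: 0.0375
gripper_force: 39.9
needle 0.352 gap 0.085 knob to go 0.28 w61 q6 -0.185 z 0.1216 F [-3.1 -0.8  6.1] M [0.15 0.67 0.  ]
```

```bash
python3 -m crank '[[0,0,-0.0033,0,0,0,0.03],[0,0,0,0,0,0,0.03]]'
python3 -m crank '[[0,0,-0.0033,0,0,0,0.03],[0,0,0,0,0,0,0.03]]'
python3 -m crank '[[0,0,-0.0023,0,0,0,0.03],[0,0,0,0,0,0,0.03]]'
python3 -m crank '[[0,0,-0.0023,0,0,0,0.03],[0,0,0,0,0,0,0.03]]'
```

```text
clock: 6.47
ee_pos: [0.5465, -0.1371, 0.1218]
orientation: [0.774, 0.633, -0.0, -0.0]
force: [-0.5, -1.0, 1.0]
opening: 0.0376
gripper_force: 41.0
clock: 6.63
ee_pos: [0.5465, -0.1371, 0.1224]
orientation: [0.774, 0.633, -0.0, -0.0]
force: [0.0, -0.6, -2.3]
opening: 0.0378
gripper_force: 40.7
clock: 6.8
ee_pos: [0.5465, -0.137, 0.1231]
orientation: [0.774, 0.633, -0.0, -0.0]
force: [-0.6, -1.0, -5.5]
opening: 0.0383
gripper_force: 40.6
clock: 6.97
ee_pos: [0.5465, -0.137, 0.1239]
orientation: [0.774, 0.633, -0.0, -0.0]
force: [0.2, -1.5, -4.8]
opening: 0.0381
gripper_force: 40.7
```

Scaled: -0.0005 m is -0.0017.

```bash
python3 -m crank '[[0,0,-0.0017,0,0,0,0.03],[0,0,0,0,0,0,0.03]]'
python3 -m crank '[[0,0,-0.0017,0,0,0,0.03],[0,0,0,0,0,0,0.03]]'
```

```text
clock: 7.13
ee_pos: [0.5464, -0.137, 0.1242]
orientation: [0.774, 0.633, -0.0, -0.0]
force: [1.2, -3.3, -7.0]
opening: 0.038
gripper_force: 41.1
clock: 7.3
ee_pos: [0.5464, -0.137, 0.1245]
orientation: [0.774, 0.633, -0.0, -0.0]
force: [1.2, -1.9, -11.8]
opening: 0.0378
gripper_force: 41.5
```

Blocked at about 2 mm (force -11.8 N). I'll ease down, turn 0.06 and pull again, repeating as needed.

Scaled: 0.0025 m is 0.0083, -0.0012 m is -0.004, 0.06 rad is 0.0191.

```bash
python3 -m crank '[[0,0,0.0083,0,0,0,0.03],[0,0,0,0,0,0.0191,0.03],[0,0,0,0,0,0,0.03],[0,0,-0.004,0,0,0,0.03],[0,0,0,0,0,0,0.03]]'
python3 -m crank '[[0,0,-0.0023,0,0,0,0.03],[0,0,0,0,0,0,0.03]]'
python3 -m crank '[[0,0,-0.0013,0,0,0,0.03],[0,0,0,0,0,0,0.03]]'
python3 -c "
from h import *
look()"
```

```text
clock: 7.72
ee_pos: [0.5465, -0.1371, 0.124]
orientation: [0.792, 0.61, -0.0, -0.0]
force: [-2.3, -1.8, -3.1]
opening: 0.0381
gripper_force: 42.1
clock: 7.88
ee_pos: [0.5465, -0.137, 0.1241]
orientation: [0.793, 0.61, -0.0, -0.0]
force: [0.3, -2.8, -8.3]
opening: 0.0376
gripper_force: 41.7
clock: 8.05
ee_pos: [0.5464, -0.137, 0.1242]
orientation: [0.793, 0.61, -0.0, -0.0]
force: [1.6, -3.2, -12.8]
opening: 0.0377
gripper_force: 41.6
needle 0.334 gap 0.067 knob to go 0.22 w65 q6 -0.126 z 0.1242 F [  1.3  -3.4 -13.8] M [-0.49 -0.3  -0.14]
```

Scaled: 0.0025 m is 0.0083, -0.0021 m is -0.007, 0.06 rad is 0.0191.

```bash
python3 -m crank '[[0,0,0.0083,0,0,0,0.03],[0,0,0,0,0,0.0191,0.03],[0,0,0,0,0,0,0.03],[0,0,-0.007,0,0,0,0.03],[0,0,0,0,0,0,0.03]]'
```

```text
clock: 8.52
ee_pos: [0.5465, -0.137, 0.1242]
orientation: [0.81, 0.586, -0.0, -0.0]
force: [-0.6, -3.1, -9.0]
opening: 0.0376
gripper_force: 43.7
```

Scaled: -0.0021 m is -0.007, 0.06 rad is 0.0191.

```bash
python3 -m crank '[[0,0,0.007,0,0,0,0.03],[0,0,0,0,0,0.0191,0.03],[0,0,0,0,0,0,0.03],[0,0,-0.007,0,0,0,0.03],[0,0,0,0,0,0,0.03]]'
```

```text
clock: 8.93
ee_pos: [0.5465, -0.137, 0.1242]
orientation: [0.828, 0.561, -0.0, -0.0]
force: [-1.7, -2.2, -7.9]
opening: 0.038
gripper_force: 43.8
```

Scaled: -0.0022 m is -0.0073, 0.0021 m is 0.007, 0.06 rad is 0.0191.

```bash
python3 -m crank '[[0,0,0.007,0,0,0,0.03],[0,0,0,0,0,0.0191,0.03],[0,0,0,0,0,0,0.03],[0,0,-0.0073,0,0,0,0.03],[0,0,0,0,0,0,0.03]]'
```

```text
clock: 9.35
ee_pos: [0.5465, -0.137, 0.1242]
orientation: [0.844, 0.536, -0.0, -0.0]
force: [-2.6, -2.5, -7.5]
opening: 0.0377
gripper_force: 43.8
```

Scaled: -0.0022 m is -0.0073, 0.06 rad is 0.0191.

```bash
python3 -m crank '[[0,0,0.0073,0,0,0,0.03],[0,0,0,0,0,0.0191,0.03],[0,0,0,0,0,0,0.03],[0,0,-0.0073,0,0,0,0.03],[0,0,0,0,0,0,0.03]]'; python3 -c "
from h import *
look()"
```

```text
clock: 9.77
ee_pos: [0.5466, -0.137, 0.1242]
orientation: [0.86, 0.511, -0.0, -0.0]
force: [-2.4, -3.4, -8.2]
opening: 0.038
gripper_force: 43.8
needle 0.261 gap -0.006 knob to go -0.02 w63 q6 0.114 z 0.1242 F [-1.8 -3.7 -9.4] M [-0.47  0.29 -0.09]
```

Scaled: -0.0022 m is -0.0073, 0.06 rad is 0.0191.

```bash
python3 -m crank '[[0,0,0.0073,0,0,0,0.03],[0,0,0,0,0,0.0191,0.03],[0,0,0,0,0,0,0.03],[0,0,-0.0073,0,0,0,0.03],[0,0,0,0,0,0,0.03]]'
```

```text
clock: 10.23
ee_pos: [0.5466, -0.137, 0.1242]
orientation: [0.875, 0.484, -0.0, -0.0]
force: [-2.2, -2.5, -8.9]
opening: 0.038
gripper_force: 43.9
```

Scaled: -0.0022 m is -0.0073, 0.06 rad is 0.0191.

```bash
python3 -m crank '[[0,0,0.0073,0,0,0,0.03],[0,0,0,0,0,0.0191,0.03],[0,0,0,0,0,0,0.03],[0,0,-0.0073,0,0,0,0.03],[0,0,0,0,0,0,0.03]]'; python3 -c "
from h import *
look()"
```

```text
clock: 10.65
ee_pos: [0.5466, -0.137, 0.1244]
orientation: [0.889, 0.458, -0.0, -0.0]
force: [-2.0, -3.0, -8.7]
opening: 0.0375
gripper_force: 43.9
needle 0.230 gap -0.037 knob to go -0.12 w65 q6 0.234 z 0.1243 F [-1.6 -2.7 -9.6] M [-0.4   0.37 -0.14]
```

Scaled: -0.0022 m is -0.0073, 0.06 rad is 0.0191.

```bash
python3 -m crank '[[0,0,0.0073,0,0,0,0.03],[0,0,0,0,0,0.0191,0.03],[0,0,0,0,0,0,0.03],[0,0,-0.0073,0,0,0,0.03],[0,0,0,0,0,0,0.03]]'
```

```text
clock: 11.12
ee_pos: [0.5466, -0.137, 0.1247]
orientation: [0.902, 0.431, -0.0, -0.0]
force: [-4.4, -2.9, -7.4]
opening: 0.0376
gripper_force: 44.1
```

Scaled: -0.0022 m is -0.0073, 0.06 rad is 0.0191.

```bash
python3 -m crank '[[0,0,0.0073,0,0,0,0.03],[0,0,0,0,0,0.0191,0.03],[0,0,0,0,0,0,0.03],[0,0,-0.0073,0,0,0,0.03],[0,0,0,0,0,0,0.03]]'; python3 -c "
from h import *
look()"
```

```text
clock: 11.53
ee_pos: [0.5467, -0.137, 0.1254]
orientation: [0.915, 0.404, -0.0, -0.0]
force: [-6.2, -1.6, -1.7]
opening: 0.0379
gripper_force: 44.6
needle 0.191 gap -0.076 knob to go -0.25 w64 q6 0.354 z 0.1255 F [-6.1 -1.2 -1.4] M [-0.14  1.08 -0.12]
```

Scaled: -0.0006 m is -0.002.

```bash
python3 -m crank '[[0,0,-0.002,0,0,0,0.03],[0,0,0,0,0,0,0.03]]'
python3 -m crank '[[0,0,-0.0017,0,0,0,0.03],[0,0,0,0,0,0,0.03]]'
```

```text
clock: 11.75
ee_pos: [0.5467, -0.137, 0.1258]
orientation: [0.915, 0.404, -0.0, -0.0]
force: [-5.4, -1.5, -3.8]
opening: 0.0379
gripper_force: 44.4
clock: 11.92
ee_pos: [0.5467, -0.137, 0.1263]
orientation: [0.915, 0.404, -0.0, -0.0]
force: [-4.9, -2.3, -3.8]
opening: 0.0377
gripper_force: 44.4
```

The knob is rising freely at about 4 N, so the dogs are in a gap. I'll keep pulling.

Scaled: -0.0007 m is -0.0023.

```bash
python3 -m crank '[[0,0,-0.0023,0,0,0,0.03],[0,0,0,0,0,0,0.03]]'
python3 -m crank '[[0,0,-0.0023,0,0,0,0.03],[0,0,0,0,0,0,0.03]]'
python3 -m crank '[[0,0,-0.0023,0,0,0,0.03],[0,0,0,0,0,0,0.03]]'
```

```text
clock: 12.08
ee_pos: [0.5467, -0.137, 0.1269]
orientation: [0.915, 0.404, -0.0, -0.0]
force: [-4.5, -2.1, -3.4]
opening: 0.0377
gripper_force: 44.4
clock: 12.25
ee_pos: [0.5467, -0.137, 0.1276]
orientation: [0.915, 0.404, -0.0, -0.0]
force: [-4.0, -1.8, -3.5]
opening: 0.0379
gripper_force: 44.4
clock: 12.42
ee_pos: [0.5467, -0.137, 0.1282]
orientation: [0.915, 0.404, -0.0, -0.0]
force: [-5.5, -2.2, -3.5]
opening: 0.0377
gripper_force: 44.4
```

Scaled: -0.0006 m is -0.002.

```bash
python3 -m crank '[[0,0,-0.002,0,0,0,0.03],[0,0,0,0,0,0,0.03]]'
python3 -m crank '[[0,0,-0.0017,0,0,0,0.03],[0,0,0,0,0,0,0.03]]'
python3 -m crank '[[0,0,-0.0013,0,0,0,0.03],[0,0,0,0,0,0,0.03]]'
```

```text
clock: 12.58
ee_pos: [0.5467, -0.137, 0.1288]
orientation: [0.915, 0.404, -0.0, -0.0]
force: [-4.4, -0.6, -3.5]
opening: 0.0377
gripper_force: 44.4
clock: 12.75
ee_pos: [0.5467, -0.137, 0.1292]
orientation: [0.915, 0.404, -0.0, -0.0]
force: [-4.9, -1.5, -3.9]
opening: 0.038
gripper_force: 44.4
clock: 12.92
ee_pos: [0.5467, -0.137, 0.1296]
orientation: [0.915, 0.404, -0.0, -0.0]
force: [-5.0, -1.4, -3.6]
opening: 0.0378
gripper_force: 44.4
```

Scaled: -0.0003 m is -0.001.

```bash
python3 -m crank '[[0,0,-0.001,0,0,0,0.03],[0,0,0,0,0,0,0.03]]'
python3 -m crank '[[0,0,-0.001,0,0,0,0.03],[0,0,0,0,0,0,0.03]]'; python3 -c "
from h import *
look()"
```

```text
clock: 13.08
ee_pos: [0.5467, -0.137, 0.1298]
orientation: [0.915, 0.404, -0.0, -0.0]
force: [-4.7, -1.1, -4.2]
opening: 0.0379
gripper_force: 44.4
clock: 13.25
ee_pos: [0.5467, -0.137, 0.1299]
orientation: [0.915, 0.404, -0.0, -0.0]
force: [-4.1, -1.6, -5.1]
opening: 0.0377
gripper_force: 44.2
needle 0.190 gap -0.077 knob to go -0.26 w64 q6 0.354 z 0.1299 F [-3.6 -1.9 -5.5] M [-0.27  0.77 -0.1 ]
```

On the stop at z 0.1299, 8 mm up. Release and retreat.

Scaled: -0.03 m is -0.1, -0.02 m is -0.0667, -0.12 rad is -0.0382.

```bash
python3 -m crank '[[0,0,0,0,0,0,0.06],[0,0,0,0,0,0,0.085],[0,0,0,0,0,0,0.085],[0,0,0,0,0,0,0.085],[0,0,0,0,0,0,0.085]]'
python3 -m crank '[[0,0,-0.0333,0,0,0,0.085],[0,0,-0.1,0,0,0,0.085],[0,0,-0.1,0,0,0,0.085],[0,0,-0.1,0,0,0,0.085],[0,0,-0.0667,0,0,0,0.085]]'
python3 -m crank '[[0,0,0,0,0,-0.0382,0.085],[0,0,0,0,0,-0.0382,0.085],[0,0,0,0,0,-0.0382,0.085],[0,0,0,0,0,-0.0382,0.085],[0,0,0,0,0,-0.0382,0.085]]'
python3 -m crank '[[0,0,0,0,0,-0.0382,0.085],[0,0,0,0,0,-0.0382,0.085],[0,0,0,0,0,-0.0382,0.085],[0,0,0,0,0,-0.0382,0.085],[0,0,0,0,0,-0.0382,0.085]]'
python3 -m crank '[[0,0,0,0,0,-0.0382,0.085],[0,0,0,0,0,-0.0382,0.085],[0,0,0,0,0,-0.0382,0.085],[0,0,0,0,0,0,0.085],[0,0,0,0,0,0,0.085]]'
python3 - <<'E'
from h import *
look()
from station import r
c=r.capture("wrist");np.savez("c5_wrist.npz",**c)
im=c["color"]
cv2.imwrite("pics/w5.png",cv2.resize(im[140:290,100:300],(800,600),interpolation=2)[:,:,::-1])
for n,(x,y) in(("side",(326,231)),("scene",(220,214))):
    z=cloud(r.capture(n))[y-30:y+30,x-30:x+30,2]; k=z[(z>.128)&(z<.16)]; print(n,len(k),np.percentile(k,[50,80,95]))
    z=cloud(dict(np.load(f"c0_{n}.npz")))[y-30:y+30,x-30:x+30,2]; k=z[(z>.128)&(z<.16)]; print(n,len(k),np.percentile(k,[50,80,95]))
E
```

```text
clock: 13.72
ee_pos: [0.5477, -0.1371, 0.131]
orientation: [0.915, 0.404, 0.001, 0.001]
force: [-0.2, -0.2, -0.2]
opening: 0.0852
gripper_force: 0.0
clock: 14.13
ee_pos: [0.5478, -0.1374, 0.2545]
orientation: [0.915, 0.404, 0.002, 0.002]
force: [0.3, -0.3, 0.9]
opening: 0.0845
gripper_force: 0.0
clock: 14.55
ee_pos: [0.547, -0.137, 0.2512]
orientation: [0.753, 0.658, 0.0, 0.001]
force: [0.2, -1.5, 0.0]
opening: 0.0854
gripper_force: 0.0
clock: 14.97
ee_pos: [0.5469, -0.137, 0.2511]
orientation: [0.525, 0.851, 0.0, 0.001]
force: [0.1, 0.0, 0.3]
opening: 0.0846
gripper_force: 0.0
clock: 15.38
ee_pos: [0.5469, -0.137, 0.2508]
orientation: [0.368, 0.93, 0.0, 0.001]
force: [0.6, -0.1, -0.2]
opening: 0.085
gripper_force: 0.0
needle 0.191 gap -0.076 knob to go -0.25 w62 q6 -1.202 z 0.2506 F [ 0.1 -0.1  0.4] M [-0.05 -0.03  0.  ]
side 238 [0.14328496 0.14517456 0.14661501]
side 199 [0.13558227 0.13752465 0.13910161]
scene 238 [0.14333993 0.14488175 0.145898  ]
scene 208 [0.13537083 0.13689135 0.13785115]
```

View pics/w5.png

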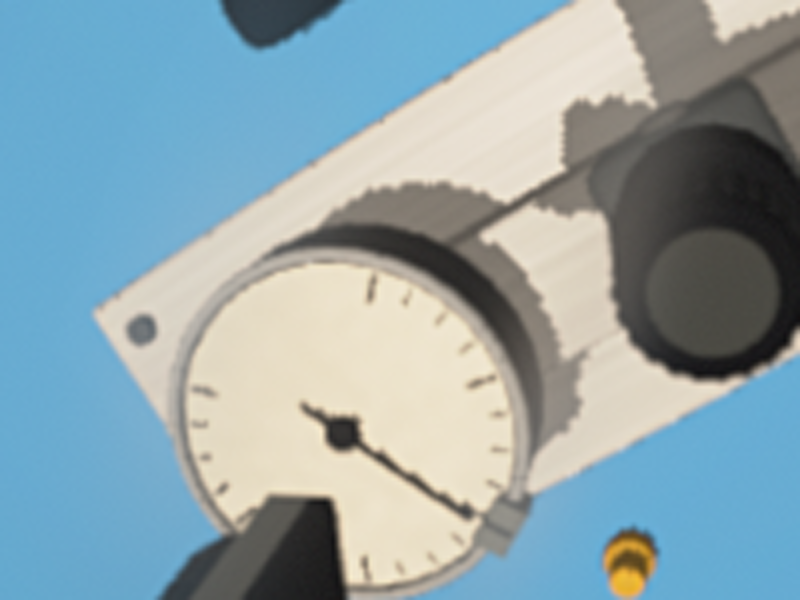

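The knob is 8 mm higher in both views. The wrist crop shows the needle line from (342,434) to (470,515), pointing inside the tab at (503,524), and nothing is touched. Handing in.

```bash
python3 -c "
from station import r
print(r.job_done())"
```

```text
the job is handed in; nothing more can be done
None
```

I turned the needle up onto the set tab, pulled the knob up 8 mm into its lock, let go and handed the job in at about 15.5 s; no verdict was printed.

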